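# Open the clock for service

## Task

Prepare the clock for service: stand the fallen oil bottle that lies before it upright in its tray, in the free place between the other two, and with the case knife from the rest lever open the clock's hinged back cover - blade into the notch, prise the cover up, then push it over well past upright so that it stays open. The robot itself must not touch the cover, nothing may touch the clockwork inside, and the cover must swing gently, not be flung. Finally the knife lies back in the grooves of its rest as it was, and everything else on the bench stays standing where it is.

Things in the scene. Friction and masses are not known exactly. Their poses are not given: they have to be found in the camera images.
- clock: round brass clock case lying face down in a black holder, both fixed to the bench; holder 128 mm diameter and 14 mm high, case 110 mm outside diameter with a 6 mm wall whose rim is 51 mm above the bench. Origin: centre of the underside, on the bench; z up; -x points to the prising notch, +x to the hinge
- clock_slot (a point): middle of the prising notch, on the outer face of the case wall 55 mm from the case axis: an opening about 40 mm wide between the cut-down wall (top at 40 mm above the bench) and the underside of the closed cover (52 mm); this point is 46 mm above the bench. Axes as clock, so a blade goes in along +x. Inside lies the bare clockwork, its top about 31 mm above the bench
- cover_hinge (a point): the cover's hinge axis, along y of the clock, 59 mm from the case axis on the side away from the notch, 52 mm above the bench, level with the underside of the closed cover; fixed axes as clock
- cover (a joint): angle of the hinged cover in rad: 0 shut, grows as the notch side rises, 1.57 upright, stop at 2.1. Stiff hinge, stays where it is left; needs about 2 N at the edge
- cover_edge (a point): on the polished steel back cover, a disc of 116 mm diameter and 4 mm thick with no handle, overhanging the case wall by 3 mm: the point of its edge farthest from the hinge (117 mm from it), level with its underside, over the notch when shut. Moves with the cover; own x points to the hinge, z out of the cover's outer face
- knife: case knife: red handle 110 mm long (with brass ferrule), 18 mm wide, 16 mm high, flat steel blade 60 mm long, 12 mm wide, 3 mm thick. Origin: centre of the handle's underside; +x along the blade, z up; the blade's mid-plane is at z = 8 mm, its tip at x = 115 mm. 70 g
- knife_tip (a point): the end of the knife's blade, middle of its thickness; axes as knife
- rest: wooden knife rest fixed to the bench: base plate 150 x 46 x 5 mm, two 10 mm saddles at x = -45 and +45 mm with grooves 26 mm wide, groove floor 22 mm and shoulders 30 mm above the bench; the handle is free between them. The knife lies in the grooves, its origin 22 mm above the rest's origin, blade to +x. Origin: centre of the underside; x along the knife
- bottle_blue: the fallen oil bottle: amber, square, 28 x 28 mm, 46 mm high to the shoulder, then a round blue cap 21 mm across up to 60 mm; 50 g. It lies on one of its flat sides in front of the clock. Origin: centre of its underside (14 mm above the bench while it lies); z points to the cap
- tray: shallow aluminium tray for oil bottles, fixed to the bench: 52 x 210 x 14 mm outside, 4 mm walls and floor, so an inner lane 44 mm wide and 202 mm long along y, floor 4 mm above the bench. Origin: centre of its underside; the free place is in the middle
- loupe_black: black eye loupe standing upright, 34 mm wide foot, 44 mm tall; origin centre of its underside
- loupe_white: white flanged eye loupe standing upright, 38 mm wide foot, 42 mm tall; origin centre of its underside
- cone: aluminium stepped cone disc, 56 mm diameter, 23 mm tall; origin centre of its underside
- anvil: dark steel bench block 50 x 36 x 26 mm; origin centre of its underside
- tin: round parts tin, brass with an olive lid, 76 mm diameter, 30 mm tall; origin centre of its underside
- screwdriver: small yellow screwdriver lying on the bench, 110 mm long; origin at its underside
- bottle_red: oil bottle like bottle_blue but with a red cap, standing in one end of the tray, 70 mm from its middle; origin centre of its underside
- bottle_green: oil bottle like bottle_blue but with a green cap, standing in the other end of the tray, 70 mm from its middle; origin centre of its underside
Not all that is in view belongs to the job. Leave any pink or yellow look-alike of the bottle_blue alone.

How it is judged:
On the way, in this order (a step that is already met when the one before it is completed fails the run):
1. the knife's blade levers the cover ajar (value of joint cover between 0.12 and 1.2 rad and contact force between knife and cover_c0 above 0.1 N), for 0.05 s.
2. the cover is open past upright (value of joint cover above 1.6 rad), for 0.2 s.
At the end, for the whole second after the job is handed in: Cover open past 1.6 rad. Knife still, in its rest's grooves: within 20 mm along, 8 mm across, underside 18-26 mm up, aligned within 0.2 rad, blade as it was. Blue bottle still, upright within 0.15 rad, on the tray floor within 40 mm of its middle. Other bottles and loupes upright (value of joint cover above 1.6 rad and x of knife in the frame of rest between -0.02 and 0.02 m and y of knife in the frame of rest between -0.008 and 0.008 m and z of knife in the frame of rest between 0.018 and 0.026 m and angle between the x axis of knife and the x axis of rest, either way round below 0.2 rad and x of knife_tip in the frame of rest above 0.08 m and linear speed of each of knife, bottle_blue below 0.02 m/s and angle between each of loupe_black, loupe_white, bottle_red, bottle_green's own z axis and vertical below 0.3 rad and angle between bottle_blue's own z axis and vertical below 0.15 rad and x of bottle_blue in the frame of tray between -0.02 and 0.02 m and y of bottle_blue in the frame of tray between -0.04 and 0.04 m and z of bottle_blue in the frame of tray between 0 and 0.009 m); the robot touches nothing.
It fails at once if the robot itself touches the cover (over 1 N) (contact force between any of the arm, the fingers and cover_c0 above 1 N).
It fails at once if the knife or the robot touches the clockwork (over 1 N) (contact force between any of the arm, the fingers, knife and clock_c0 above 1 N).
It fails at once if the cover is flung (faster than 4 rad/s) (velocity of joint cover above 4 rad/s).
It fails at once if something else on the bench is moved more than 25 mm (distance of any of loupe_black, loupe_white, cone, anvil, tin, screwdriver, bottle_red, bottle_green from where it was at the start of the episode above 0.025 m).
It also fails if it takes over 72 s, if anything falls off the work surface, if the arm or the gripper's body presses on something with over 40 N, if the wrist force passes 120 N, or if a joint passes its speed limit or range.

## Robot

A 7-joint arm with a two-finger parallel gripper is mounted at the origin on the work surface. World frame = base frame: x ahead of the robot, y to its left, z up, the work surface at z = 0. Lengths are in m, angles in rad, forces in N, time in s.
With the tool pointing down it reaches from about 0.35 to 0.775 m from the base axis. Payload 3.1 kg.
Tool frame: the origin (TCP) lies midway between the tips of the shut fingers; the grasp point (between the pads) lies 19 mm behind it (bot.grip_depth is the distance from the TCP to the grasp point, in m); z points along the fingers, y is the line along which they close (so a half turn about z gives the same grasp; the last joint's range is limited). The gripper opens to 85 mm and grips with 20 to 120 N. Pads are 22 mm wide; open, the fingers measure 114 mm over their backs; the gripper's body (76 mm by 85 mm) begins 54 mm behind the grasp point. The pads swing forward as they close: fully open they stand 13 mm farther back than shut.
Start: joints at [1.282, 0.311, 0.014, 1.512, -0.004, 1.319, -0.027], TCP at [0.134, -0.533, 0.231] pointing down, gripper open.
Joint ranges: [-2.7, 2.7], [-0.3, 1.91], [-1.27, 1.3], [0.12, 2.57], [-1.44, 4.58], [0.2, 2.03], [-3.05, 3.05]. Speed limits (rad/s): [2.79, 2.79, 3.14, 3.14, 3.14, 3.14, 3.14].

## Interface

Orientations are given as [roll, pitch, yaw] about the fixed x, y, z axes, in that order (R = Rz(yaw) Ry(pitch) Rx(roll)).
In Python, from bench import monitor, get_image, bot gives the robot as it stands.
- The arm moves only by the shell command python3 -m jog 'ROWS' [OPENING]. ROWS is JSON, a list of rows, each a list of 4 numbers: the shift along the tool's x, y, z in cm, then the turn about the tool's z in rad. In form: [[x, y, z, twist], ...]. A call has exactly 10 rows; each row shifts and turns the commanded pose from where the row before left it, along the tool's axes as they then stand; what a row does not reach is not made up. A row lasts 1/12 s, in which the tool goes at most 41.7 mm and 7.16 degrees, less where a joint would pass 70% of its speed; a pose out of reach is approached as far as the arm can. A call is refused whole if a number of a shift passes 4.17 or a number of a turn 0.125, either way. A call with a gripper value outside its range is refused whole. OPENING is the finger opening in cm, from 0 to 8.54, set as the call begins (- or left out, the last holds). The fingers move at their own pace and stop on an object; the grip force is fixed at half the most. Time passes only in rows, so rows that do not move let the fingers close, or fill a call up. It gives the time, the measured TCP pose, the force, the opening and the grip force at its end, in the units of the state.
- monitor.get_obs(): the state, without advancing time (a new reading comes with each control period).
- get_image(name): name is "scene" or "top" or "wrist"; returns a dict with "img" (420x560x3 uint8, blue, green, red), "camera_matrix" (3x3 intrinsics, pixels), "origin" and "attitude" of the camera in the world. Camera axes: x right, y down, z forward; pixel columns grow to the right and rows downward; lengths in m; the calibration is good to about 2 mm. A picture is of the moment at which its call begins. There is no depth.
- bot.job_done(): hands the job in; it is judged then, once.
The state is a dict: "clock": time; "joint_pos": joint angles; "joint_vel": joint speeds; "tau": joint torques, N m; "position": TCP position; "eef_rot": TCP orientation; "force": force on the tool from outside, world axes, zero at the start; "ft_torque": the same for the moment, N m; "finger_gap": finger opening in m; "grip_force": force on a finger pad.
Only numpy, scipy, OpenCV 4.12 (cv2) and the standard library are available. Lean on these libraries where they do the work, as an engineer would, in place of code of your own. Each camera call takes 0.05 s, during which the arm holds its last target. There are 200 camera calls.

## Working session

There is one attempt and no reset: what is moved stays moved. The work goes in short steps, Python scripts to look and compute and a shell command to move; the robot and the scene stay as the last step left them, time stands still between calls to the robot, and variables do not carry over. Pictures are saved under pics/ and viewed, at most 10 in all, crops included, and the job is handed in when it is done.

```bash
ls; mkdir -p pics
python3 - <<'E'
from bench import monitor,get_image,bot
import cv2,numpy as np
o=monitor.get_obs();print(o)
for n in("top","scene"):
    d=get_image(n);cv2.imwrite(f"pics/{n}0.png",d["img"]);print(n,d["camera_matrix"],d["origin"],d["attitude"])
    np.savez(f"pics/{n}0.npz",**d)
E
```

```text
pics
{'clock': 0.0, 'joint_pos': array([ 1.28229513,  0.31175302,  0.01397178,  1.51307349, -0.00440968,
        1.31918673, -0.02718784]), 'joint_vel': array([-1.46843009e-05, -6.28672916e-04,  2.70760119e-04, -1.68212506e-03,
       -4.12508296e-04,  2.20084245e-04,  1.99078678e-03]), 'tau': array([ 2.30809374e-04, -3.79909980e+01,  1.46094435e-01, -2.30588955e+01,
        1.21131667e-02,  1.35810868e-02, -1.17839477e-06]), 'position': array([ 0.13421247, -0.53261642,  0.23019937]), 'eef_rot': array([-3.13920430e+00,  8.21675397e-05,  2.46906992e-01]), 'force': array([0.55202271, 1.41288035, 0.33812357]), 'ft_torque': array([-0.02496657,  0.01067394, -0.03320498]), 'grip_force': 0.0, 'finger_gap': 0.08557511849754759}
top [[531.28256      0.         271.56448416]
 [  0.         531.28256    210.5861782 ]
 [  0.           0.           1.        ]] [0.4417177  0.03080267 1.27948114] [-3.03298633 -0.02230368 -1.54927965]
scene [[467.63190754   0.         270.87515346]
 [  0.         467.63190754 207.55145043]
 [  0.           0.           1.        ]] [1.23608767 0.24545033 0.85655531] [-2.38386102  0.0199469   1.88140262]
```

```bash
python3 -c "
import cv2
for n in('top','scene'):
    i=cv2.imread(f'pics/{n}0.png');cv2.imwrite(f'pics/{n}0b.png',cv2.resize(i,(784,588),interpolation=cv2.INTER_CUBIC))"
```

```text
(no output)
```

View pics/top0b.png

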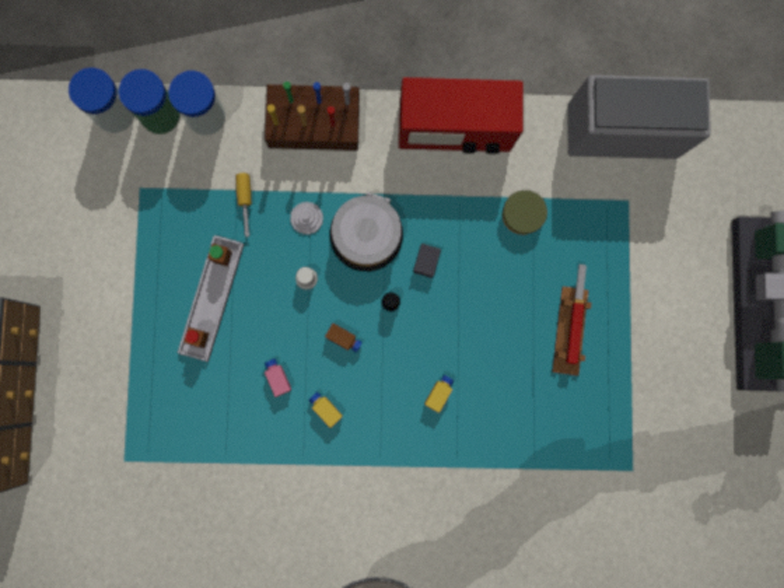

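View pics/scene0b.png

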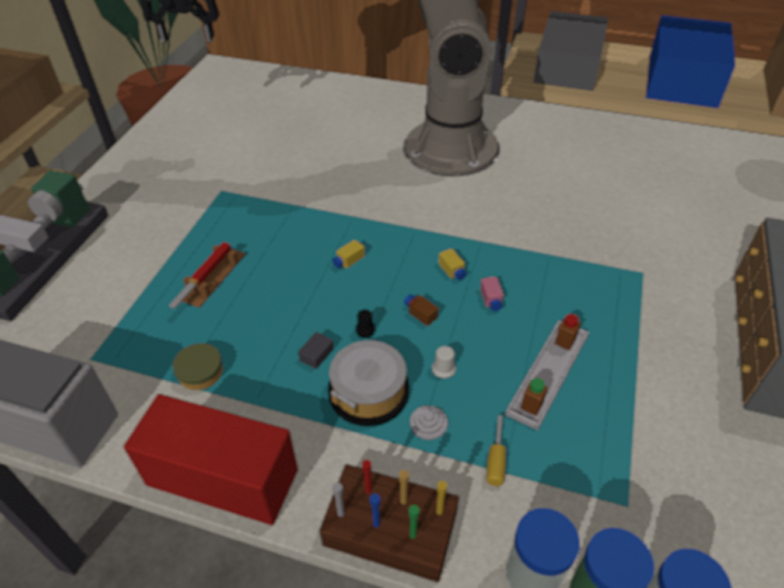

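The top view (784x588) shows the clock at (367,231) with its hinge lug at (378,198), so the notch faces the robot. The blue bottle is at (343,337) with its cap to the right. The tray runs (228,240) to (195,357), and the knife is at (577,315) with its blade away from the robot. The scene view agrees. Next I'll measure these by colour.

```bash
cat > h.py <<'E'
import cv2,numpy as np
from scipy.spatial.transform import Rotation as R
from bench import monitor,get_image,bot
def Rm(d): return R.from_euler('xyz',d["attitude"]).as_matrix()
def ray(d,uv,z):
    v=Rm(d)@np.linalg.solve(d["camera_matrix"],[uv[0],uv[1],1]); o=np.array(d["origin"])
    return (o+v*(z-o[2])/v[2])[:2]
def comps(d,lo,hi,roi=None,amin=8):
    m=cv2.inRange(cv2.cvtColor(d["img"],cv2.COLOR_BGR2HSV),np.array(lo),np.array(hi))
    if roi: k=np.zeros_like(m);x0,y0,x1,y1=roi;k[y0:y1,x0:x1]=255;m&=k
    return [c for c in cv2.findContours(m,0,1)[0] if cv2.contourArea(c)>=amin]
def rect(d,c,z):
    (p)=cv2.boxPoints(cv2.minAreaRect(c)); q=np.array([ray(d,u,z) for u in p]);c0=q.mean(0)
    e=[q[1]-q[0],q[2]-q[1]];e.sort(key=lambda v:-np.hypot(*v))
    return c0.round(4),[round(float(np.hypot(*v)),4) for v in e],round(float(np.arctan2(e[0][1],e[0][0])),3)
def show(d,n,s=1.4): cv2.imwrite(n,cv2.resize(d["img"],None,fx=s,fy=s,interpolation=cv2.INTER_CUBIC))
def st():
    o=monitor.get_obs();print(round(o["clock"],2),o["position"].round(4),o["eef_rot"].round(3),'F',o["force"].round(1),'gap',round(o["finger_gap"],4),'grip',round(o["grip_force"],1))
E
python3 - <<'E'
from h import *
d=dict(np.load("pics/top0.npz"))
hsv=cv2.cvtColor(d["img"],cv2.COLOR_BGR2HSV)
for n,p in dict(bot=(243,241),cap=(256,247),hand=(412,235),blade=(415,200),tray=(150,210),wood=(402,255),cov=(255,165),mat=(300,300)).items(): print(n,hsv[p[1],p[0]])
def pr(n,cs,z):
    for c in cs: print(n,cv2.contourArea(c),rect(d,c,z))
pr('botbody',comps(d,(4,100,40),(16,255,200),(225,225,260,255)),.028)
pr('bcap',comps(d,(108,120,40),(125,255,255),(245,235,265,255),3),.02)
pr('knifeh',comps(d,(0,200,90),(4,255,255),(395,190,425,275)),.038)
pr('blade',comps(d,(0,0,100),(180,60,255),(400,180,425,220)),.032)
pr('tray',comps(d,(0,0,90),(180,70,255),(120,160,180,262),100),.014)
g=cv2.GaussianBlur(d["img"],(3,3),0)
c=max(comps(d,(0,0,60),(180,70,255),(225,130,300,200),100),key=cv2.contourArea)
print('cov',cv2.minEnclosingCircle(c),ray(d,cv2.minEnclosingCircle(c)[0],.056),'hinge',ray(d,(378/1.4,198/1.4),.052))
print('wl',ray(d,(306/1.4,272/1.4),.042),'bl',ray(d,(391/1.4,300/1.4),.044),'red',ray(d,(193/1.4,336/1.4),.064),'green',ray(d,(216/1.4,252/1.4),.064))
cv2.imwrite('pics/cropclock.png',cv2.resize(d["img"][115:205,215:315],None,fx=6,fy=6,interpolation=cv2.INTER_CUBIC))
E
```

```text
bot [ 14 168  94]
cap [108 181 135]
hand [  1 209 128]
blade [105   4 134]
tray [130  14 112]
wood [ 14 138 100]
cov [150   2 139]
mat [ 92 160 105]
botbody 174.5 (array([0.5069, 0.071 ]), [0.0452, 0.0247], -2.076)
bcap 15.5 (array([0.4932, 0.0442]), [0.0158, 0.0074], -0.439)
knifeh 163.5 (array([ 0.5203, -0.3228]), [0.0993, 0.0165], -0.117)
blade 98.0 (array([ 0.6096, -0.3345]), [0.0584, 0.0132], -0.097)
tray 1625.5 (array([0.5694, 0.2947]), [0.2118, 0.055], -0.249)
cov ((262.0, 147.5086212158203), 40.93360137939453) [0.72402891 0.03203322] hinge [0.74006141 0.01352561]
wl [0.61272734 0.13126447] bl [ 0.56875485 -0.01209747] red [0.50023831 0.3093215 ] green [0.63926165 0.27839164]
```

View pics/cropclock.png

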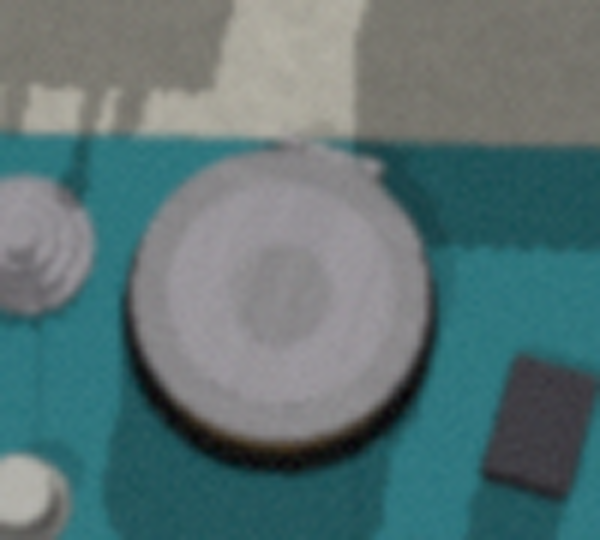

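The crop shows the cover centred at crop (282,295) with radius about 149 px, and the hinge barrel from (278,143) to (382,168). That puts the clock yaw at about -0.3. I'll move over the bottle first.

```bash
Z='[0,0,0,0]'
python3 -m jog '[[0,0,0,-0.117],[0,0,0,-0.117],[0,0,0,-0.117],[0,0,0,-0.117],[0,0,0,-0.117],[0,0,0,-0.117],[0,0,0,-0.117],[4,0.2,0.18,0],[4,0.2,0.18,0],[4,0.2,0.18,0]]' 6
python3 -m jog '[[4,0.2,0.18,0],[4,0.2,0.18,0],[4,0.2,0.18,0],[4,0.2,0.18,0],[4,0.2,0.18,0],[4,0.2,0.18,0],[4,0.2,0.18,0],[4,0.2,0.18,0],[4,0.2,0.18,0],[4,0.2,0.18,0]]'
python3 -m jog '[[4,0.2,0.18,0],[4,0.2,0.18,0],[4,0.2,0.18,0],[4,0.2,0.18,0],[0.5,0,0,0],[0,0,0,0],[0,0,0,0],[0,0,0,0],[0,0,0,0],[0,0,0,0]]'
python3 - <<'E'
from h import *
st();d=get_image("wrist");np.savez("pics/w1.npz",**d);show(d,"pics/w1.png");print(d["origin"],d["attitude"])
t=dict(np.load("pics/top0.npz"));print('clock',ray(t,(262,164.2),.056),'hinge',ray(t,(215+330/6,115+157/6),.056))
E
```

```text
clock: 0.93
position: [0.1978, -0.4299, 0.225]
eef_rot: [-3.141, -0.001, 1.064]
force: [0.6, 0.1, 0.6]
finger_gap: 0.0602
grip_force: 0.0
clock: 1.77
position: [0.4089, -0.0891, 0.2077]
eef_rot: [3.141, 0.001, 1.065]
force: [0.4, -1.0, 0.5]
finger_gap: 0.0599
grip_force: 0.0
clock: 2.6
position: [0.4952, 0.0477, 0.2007]
eef_rot: [3.141, 0.001, 1.063]
force: [1.2, -0.0, 0.3]
finger_gap: 0.0601
grip_force: 0.0
2.6 [0.4952 0.0477 0.2007] [3.141e+00 1.000e-03 1.063e+00] F [ 1.2 -0.   0.3] gap 0.0601 grip 0.0
[0.53112414 0.11121732 0.34343044] [ 2.84932438e+00 -4.11833637e-04 -5.08913243e-01]
clock [0.68426239 0.03109982] hinge [0.7397172  0.01359563]
```

View pics/w1.png

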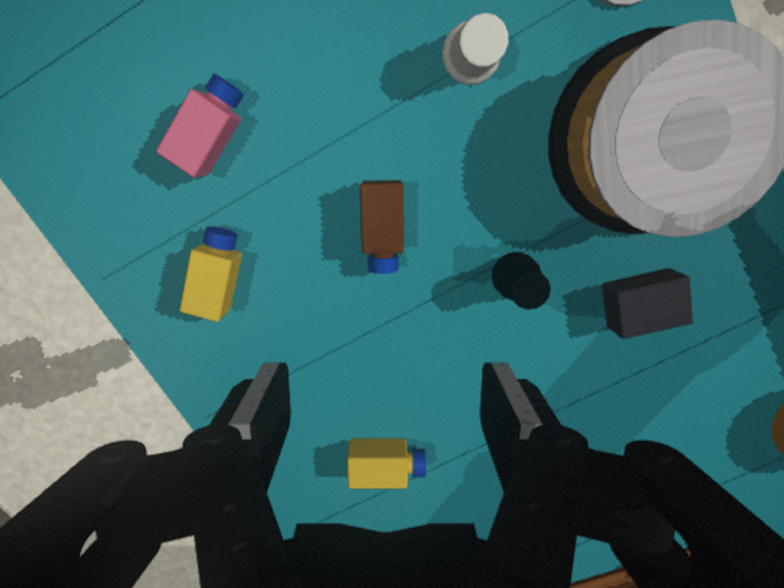

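The wrist view shows the bottle at (383,225), aligned with the tool and with its cap toward the fingers. The case's notch slit is at (588,150). Refining the bottle and clock positions now.

Run:
```python
from h import *
d=dict(np.load("pics/w1.npz"))
for c in comps(d,(4,100,20),(18,255,200),(250,120,295,185)): print('body',rect(d,c,.028),cv2.boundingRect(c))
for c in comps(d,(108,120,40),(125,255,255),(250,170,295,200)): print('cap',rect(d,c,.02))
print('base edge top',ray(d,(382/1.4,181/1.4),.028),'shoulder',ray(d,(383/1.4,253/1.4),.014))
# notch slit ends (560 px)
for p in((586,118),(592,185)): print('slit',ray(d,(p[0]/1.4,p[1]/1.4),.040))
```

```text
body (array([0.5067, 0.0714]), [0.048, 0.0257], -2.07) (258, 130, 30, 54)
cap (array([0.4925, 0.0442]), [0.018, 0.0117], -0.509)
base edge top [0.5190012  0.09269658] shoulder [0.49537576 0.04923825]
slit [0.6416419  0.06661508]
slit [0.63006492 0.02895859]
```

```bash
python3 -m jog '[[0.9,0,3.9,0],[0,0,3.9,0],[0,0,3.9,0],[0,0,3.9,0],[0,0,3.0,0],[0,0,0.9,0],[0,0,0,0],[0,0,0,0],[0,0,0,0],[0,0,0,0]]' 6 | tail -5
python3 -m jog '[[0,0,0,0],[0,0,0,0],[0,0,0,0],[0,0,0,0],[0,0,-2,0],[0,0,-4,0],[0,0,-4,0],[0,0,0,0],[0,0,0,0],[0,0,0,0]]' 0
python3 - <<'E'
from h import *
st();d=get_image("scene");np.savez("pics/s1.npz",**d);cv2.imwrite("pics/s1.png",cv2.resize(d["img"][130:330,200:420],None,fx=3,fy=3,interpolation=cv2.INTER_CUBIC))
p=monitor.get_obs()["position"]
from math import *
yaw=1.322;t=np.array([.5516,.2249]);dd=t-p[:2];print('tool',dd@[cos(yaw),sin(yaw)],dd@[sin(yaw),-cos(yaw)])
E
```

```text
position: [0.5021, 0.0579, 0.008]
eef_rot: [3.137, -0.003, 1.065]
force: [-0.2, 0.4, 0.4]
finger_gap: 0.0599
grip_force: 0.0
clock: 4.32
position: [0.4994, 0.0572, 0.1054]
eef_rot: [-3.141, 0.001, 1.066]
force: [-1.5, -0.9, -0.7]
finger_gap: 0.0267
grip_force: 59.0
4.32 [0.4994 0.0572 0.1054] [-3.141e+00  1.000e-03  1.066e+00] F [-1.5 -0.9 -0.7] gap 0.0267 grip 59.0
tool 0.17575482422132874 0.010038017826000068
```

View pics/s1.png

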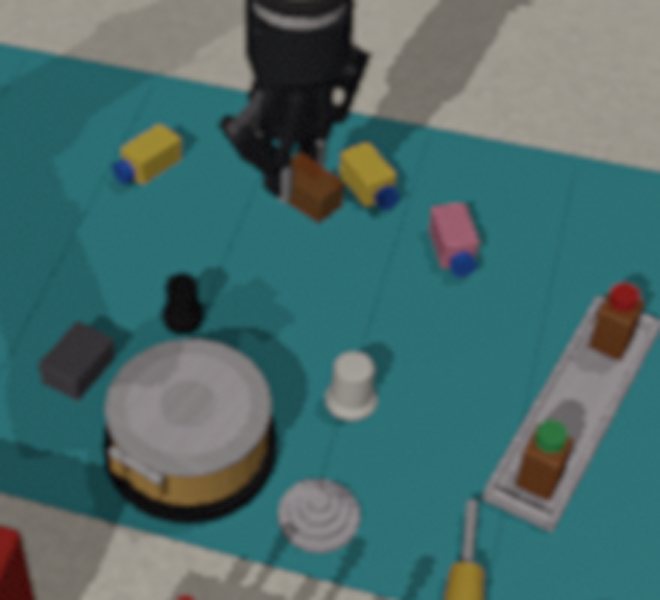

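The bottle is held level with its base toward the tray. I'll carry it to the outside of the tray wall.

```bash
python3 -m jog '[[0,0,0,-0.085],[0,0,0,-0.085],[0,0,0,-0.086],[4,0.25,0,0],[4,0.25,0,0],[4,0.25,0,0],[4,0.25,0,0],[0.8,0,2,0],[0,0,3.5,0],[0,0,3.5,0]]' | tail -5
python3 - <<'E'
from h import *
st();d=get_image("scene");np.savez("pics/s2.npz",**d);a=d["img"][150:310,300:480]
d=get_image("wrist");b=d["img"]
a=cv2.resize(a,(472,420),interpolation=cv2.INTER_CUBIC);m=np.hstack([a,b]);cv2.imwrite("pics/s2.png",cv2.resize(m,(798,325),interpolation=cv2.INTER_AREA))
E
```

```text
position: [0.5503, 0.2201, 0.0137]
eef_rot: [-3.141, -0.001, 1.325]
force: [1.0, -0.8, -1.1]
finger_gap: 0.0265
grip_force: 59.1
5.2 [0.5503 0.2201 0.0137] [-3.141e+00 -1.000e-03  1.325e+00] F [ 1.  -0.8 -1.1] gap 0.0265 grip 59.1
```

View pics/s2.png

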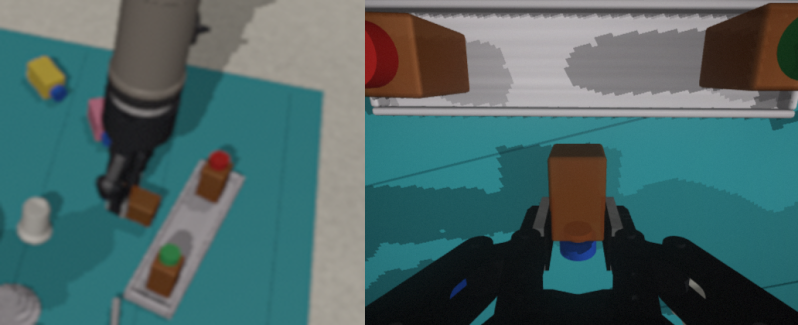

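The wrist view shows the bottle square to the tray and centred in the free place, a little short of the wall. I'll creep up to contact.

```bash
python3 -m jog '[[0.5,0,0,0],[0.15,0,0,0],[0.15,0,0,0],[0.1,0,0,0],[0.1,0,0,0],[0.1,0,0,0],[0.1,0,0,0],[0,0,0,0],[0,0,0,0],[0,0,0,0]]' | tail -5
```

```text
position: [0.5539, 0.2294, 0.0156]
eef_rot: [-3.142, 0.0, 1.322]
force: [-0.8, 0.1, 0.0]
finger_gap: 0.0267
grip_force: 60.7
```

```bash
python3 -m jog '[[0.15,0,0,0],[0.15,0,0,0],[0.15,0,0,0],[0.15,0,0,0],[0,0,0,0],[0,0,0,0],[0,0,0,0],[0,0,0,0],[0,0,0,0],[0,0,0,0]]' | tail -5
python3 - <<'E'
from h import *
d=get_image("wrist");np.savez("pics/w3.npz",**d);st()
g=d["img"][:,270:310].astype(int).mean(1);
print([(r,g[r].astype(int).tolist()) for r in range(110,220,4)])
E
```

```text
position: [0.5545, 0.2313, 0.015]
eef_rot: [-3.14, 0.008, 1.32]
force: [-2.2, -6.9, 2.7]
finger_gap: 0.0265
grip_force: 61.1
7.02 [0.5545 0.2313 0.015 ] [-3.14   0.008  1.32 ] F [-2.5 -7.1  3.4] gap 0.0268 grip 61.1
[(110, [128, 126, 128]), (114, [126, 124, 126]), (118, [127, 124, 128]), (122, [127, 125, 128]), (126, [125, 123, 126]), (130, [126, 124, 127]), (134, [124, 123, 125]), (138, [126, 124, 127]), (142, [129, 128, 131]), (146, [129, 127, 130]), (150, [126, 124, 127]), (154, [143, 141, 144]), (158, [168, 166, 170]), (162, [175, 173, 177]), (166, [178, 176, 180]), (170, [178, 176, 180]), (174, [93, 92, 94]), (178, [141, 139, 142]), (182, [175, 172, 176]), (186, [84, 88, 93]), (190, [38, 47, 55]), (194, [34, 43, 54]), (198, [32, 42, 55]), (202, [32, 46, 65]), (206, [36, 59, 93]), (210, [36, 61, 99]), (214, [35, 60, 98]), (218, [34, 59, 97])]
```

Contact at about 7 N. Now the first half of the arc.

```bash
python3 -m jog '[[0.13,0,-0.32,0],[0.13,0,-0.32,0],[0.13,0,-0.32,0],[0.2,0,-0.27,0],[0.21,0,-0.27,0],[0.21,0,-0.27,0],[0.27,0,-0.21,0],[0.27,0,-0.2,0],[0.27,0,-0.2,0],[0,0,0,0]]' | tail -5
python3 - <<'E'
from h import *
d=get_image("scene");np.savez("pics/s3.npz",**d);a=d["img"][170:290,330:450]
b=get_image("wrist")["img"]
a=cv2.resize(a,(420,420),interpolation=cv2.INTER_CUBIC);m=np.hstack([a,b]);cv2.imwrite("pics/s3.png",cv2.resize(m,(798,342),interpolation=cv2.INTER_AREA));st()
E
```

```text
position: [0.5602, 0.2545, 0.0402]
eef_rot: [3.141, -0.002, 1.323]
force: [-0.4, -0.4, -1.0]
finger_gap: 0.0269
grip_force: 60.6
7.95 [0.5599 0.2533 0.0395] [ 3.142 -0.     1.322] F [ 0.8  0.4 -0.9] gap 0.0266 grip 60.6
```

View pics/s3.png

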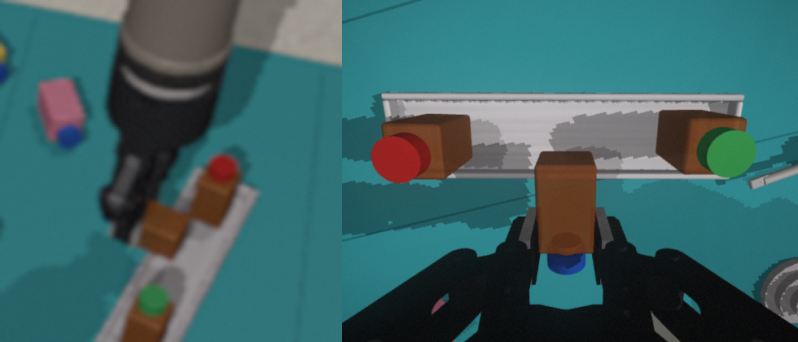

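It rode over the wall without turning, so the pads hold it too firmly. I'll centre it over the lane and relax the grip in small steps so gravity can swing it.

```bash
cat > side.py <<'E'
from h import *
import sys
# bottle tilt hint: amber body outline in scene near the gripper
d=get_image("scene");a=d["img"][150:270,340:460]
b=get_image("wrist")["img"];a=cv2.resize(a,(420,420),interpolation=cv2.INTER_CUBIC);m=np.hstack([a,b]);cv2.imwrite(sys.argv[1],cv2.resize(m,(798,342),interpolation=cv2.INTER_AREA));st()
for c in comps({"img":b},(4,100,20),(18,255,220),(200,100,340,420),200): print(cv2.boundingRect(c),cv2.contourArea(c))
E
python3 -m jog '[[1,0,-0.6,0],[1,0,0,0],[1,0,0,0],[1.1,0,0,0],[0,0,0,0],[0,0,0,0],[0,0,0,0],[0,0,0,0],[0,0,0,0],[0,0,0,0]]' | tail -5
python3 side.py pics/a.png
python3 -m jog '[[0,0,0,0],[0,0,0,0],[0,0,0,0],[0,0,0,0],[0,0,0,0],[0,0,0,0],[0,0,0,0],[0,0,0,0],[0,0,0,0],[0,0,0,0]]' 2.70| tail -2
python3 side.py pics/b.png
python3 -m jog '[[0,0,0,0],[0,0,0,0],[0,0,0,0],[0,0,0,0],[0,0,0,0],[0,0,0,0],[0,0,0,0],[0,0,0,0],[0,0,0,0],[0,0,0,0]]' 2.74| tail -2
python3 side.py pics/c.png
```

```text
position: [0.5701, 0.292, 0.0454]
eef_rot: [3.142, 0.001, 1.321]
force: [0.2, 0.1, -1.1]
finger_gap: 0.0264
grip_force: 60.6
8.88 [0.5701 0.2923 0.0455] [3.141 0.    1.321] F [-0.1  1.1 -0.7] gap 0.0268 grip 60.6
(237, 187, 75, 126) 8502.5
finger_gap: 0.0269
grip_force: 41.0
9.82 [0.57   0.2928 0.0454] [-3.142  0.     1.322] F [ 0.3 -0.5  0.6] gap 0.0276 grip 41.0
(237, 187, 75, 126) 8516.0
finger_gap: 0.0273
grip_force: 25.1
10.75 [0.57   0.2928 0.0455] [-3.142  0.     1.322] F [-0.8 -1.3 -0.5] gap 0.0276 grip 25.1
(237, 189, 75, 125) 8564.5
```

The opening does modulate the force, and the bottle is already starting to turn. I'll keep relaxing it gently.

```bash
python3 -m jog '[[0,0,0,0],[0,0,0,0],[0,0,0,0],[0,0,0,0],[0,0,0,0],[0,0,0,0],[0,0,0,0],[0,0,0,0],[0,0,0,0],[0,0,0,0]]' 2.765| tail -1
python3 side.py pics/d.png
python3 -m jog '[[0,0,0,0],[0,0,0,0],[0,0,0,0],[0,0,0,0],[0,0,0,0],[0,0,0,0],[0,0,0,0],[0,0,0,0],[0,0,0,0],[0,0,0,0]]' 2.78| tail -1
python3 side.py pics/e.png
```

```text
grip_force: 15.8
11.68 [0.57   0.2928 0.0455] [-3.142 -0.     1.322] F [ 0.3 -0.1 -1.4] gap 0.0279 grip 15.8
(237, 188, 75, 126) 8580.0
grip_force: 10.9
12.62 [0.57   0.2928 0.0455] [3.142 0.    1.322] F [0.1 0.3 0. ] gap 0.0276 grip 10.9
(237, 188, 75, 126) 8562.0
```

```bash
python3 -m jog '[[-1.3,0,0,0],[-1.3,0,0,0],[-1.3,0,0,0],[-1.3,0,0,0],[-1.3,0,0,0],[0,0,1.0,0],[0,0,1.0,0],[0,0,1.0,0],[0.2,0,0,0],[0.3,0,0,0]]' 2.77| tail -5
python3 -m jog '[[0.2,0,0,0],[0.2,0,-0.1,0],[0.15,0,-0.2,0],[0.13,0,-0.25,0],[0.13,0,-0.3,0],[0.13,0,-0.3,0],[0.15,0,-0.3,0],[0.2,0,-0.25,0],[0.2,0,-0.25,0],[0,0,0,0]]' | tail -5
python3 side.py pics/f.png
```

```text
position: [0.5528, 0.2324, 0.0134]
eef_rot: [-3.137, 0.007, 1.323]
force: [-3.4, -7.5, 2.5]
finger_gap: 0.0281
grip_force: 8.2
position: [0.5601, 0.2521, 0.0367]
eef_rot: [3.139, -0.005, 1.323]
force: [0.7, 0.1, 0.6]
finger_gap: 0.0279
grip_force: 8.2
14.38 [0.5594 0.2507 0.0358] [ 3.140e+00 -3.000e-03  1.323e+00] F [ 0.1  0.9 -0.6] gap 0.0283 grip 8.2
(240, 205, 71, 123) 8012.0
```

View pics/f.png

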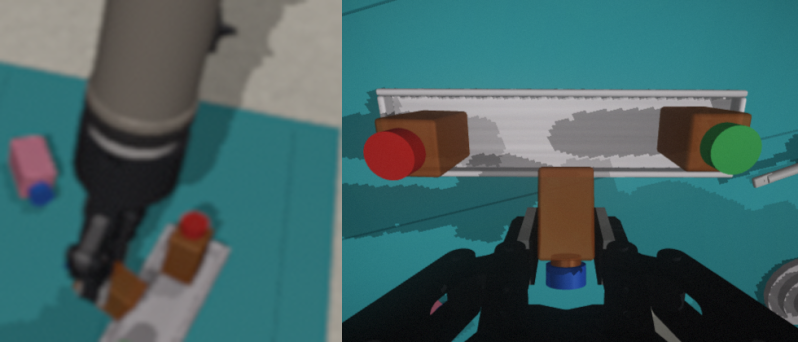

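The cap's end has risen, so the bottle now leans base-down about 20-30°. I'll back off, lower and push again with less lift.

```bash
python3 -m jog '[[-0.6,0,0,0],[-0.6,0,0,0],[0,0,0.7,0],[0,0,0.7,0],[0.3,0,0,0],[0.3,0,0,0],[0.3,0,0,0],[0.3,0,0,0],[0,0,0,0],[0,0,0,0]]' 2.77| tail -5
python3 side.py pics/g0.png
python3 -m jog '[[0.2,0,-0.1,0],[0.2,0,-0.1,0],[0.2,0,-0.1,0],[0.2,0,-0.15,0],[0.2,0,-0.15,0],[0.2,0,-0.15,0],[0.2,0,-0.15,0],[0.2,0,-0.15,0],[0,0,0,0],[0,0,0,0]]' | tail -5
python3 side.py pics/g.png
```

```text
position: [0.5569, 0.2433, 0.0201]
eef_rot: [-3.139, 0.013, 1.32]
force: [-5.0, -9.0, 5.0]
finger_gap: 0.0278
grip_force: 8.9
15.32 [0.5569 0.2433 0.0201] [-3.139  0.012  1.32 ] F [-4.9 -9.2  5.3] gap 0.028 grip 8.9
(240, 207, 71, 123) 7997.0
position: [0.5633, 0.2656, 0.0321]
eef_rot: [3.141, -0.002, 1.322]
force: [-0.7, -1.6, 1.2]
finger_gap: 0.0278
grip_force: 8.5
16.25 [0.5633 0.2655 0.0321] [ 3.141e+00 -2.000e-03  1.322e+00] F [-0.  -1.   1.8] gap 0.0282 grip 8.5
(239, 229, 73, 118) 7704.5
```

View pics/g.png

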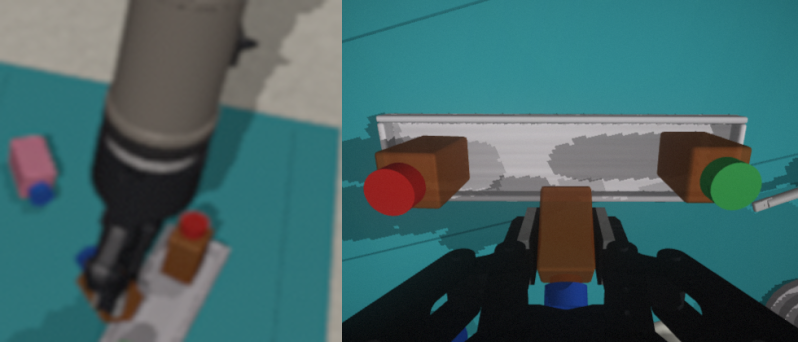

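The cap is now clearly raised, at roughly 45° or more. From here I'll estimate the tilt from the cap ray instead of pictures.

```bash
cat > tilt.py <<'E'
from h import *
st();o=monitor.get_obs();p=o["position"];y=1.322;u=np.array([np.cos(y),np.sin(y),0]);n=np.array([np.sin(y),-np.cos(y),0])
d=get_image("scene")
m=cv2.inRange(cv2.cvtColor(d["img"],cv2.COLOR_BGR2HSV),np.array((105,110,40)),np.array((127,255,255)))
K=d["camera_matrix"];Rc=Rm(d);q=K@Rc.T@(p-d["origin"]);q=q[:2]/q[2];print('tcp px',q.round())
for c in cv2.findContours(m,0,1)[0]:
    if cv2.contourArea(c)<4: continue
    M=c.reshape(-1,2).mean(0)
    if np.hypot(*(M-q))>45: continue
    v=Rc@np.linalg.solve(K,[*M,1]);P=d["origin"]+v*((p-d["origin"])@n)/(v@n)
    r=P-p-[0,0,.010];print('cap px',M,cv2.contourArea(c),'cap u,z rel patch',(r@u).round(4),r[2].round(4),'tilt deg',np.degrees(np.arctan2(r[2],-(r@u))).round(0))
E
python3 tilt.py
```

```text
16.25 [0.5633 0.2655 0.0321] [ 3.141e+00 -2.000e-03  1.322e+00] F [-0.  -1.   1.8] gap 0.0282 grip 8.5
tcp px [380. 254.]
cap px [370.3 239.5] 19.0 cap u,z rel patch -0.0282 0.0227 tilt deg 39.0
```

```bash
python3 -m jog '[[-0.6,0,-0.2,0],[-0.6,0,0,0],[-0.4,0,0,0],[0,0,0.6,0],[0,0,0.6,0],[0.3,0,0,0],[0.3,0,0,0],[0.3,0,0,0],[0.3,0,0,0],[0,0,0,0]]' 2.77| tail -5
python3 -m jog '[[0.2,0,0,0],[0.2,0,0,0],[0.2,0,0,0],[0.2,0,-0.05,0],[0.2,0,-0.05,0],[0.2,0,-0.05,0],[0.2,0,-0.1,0],[0.2,0,-0.1,0],[0,0,0,0],[0,0,0,0]]' | tail -5
python3 tilt.py; python3 side.py pics/i.png
```

```text
position: [0.5612, 0.2564, 0.0209]
eef_rot: [-3.141, 0.009, 1.32]
force: [-3.2, -9.2, 8.2]
finger_gap: 0.0278
grip_force: 9.5
position: [0.5657, 0.2756, 0.0246]
eef_rot: [-3.141, 0.001, 1.322]
force: [0.3, -4.0, 2.8]
finger_gap: 0.0276
grip_force: 8.5
17.97 [0.5657 0.2756 0.0246] [-3.141e+00  1.000e-03  1.322e+00] F [ 0.3 -4.   2.8] gap 0.0276 grip 8.5
tcp px [384. 258.]
cap px [375.16 240.48] 44.5 cap u,z rel patch -0.0278 0.0333 tilt deg 50.0
18.12 [0.5657 0.2759 0.0248] [-3.141e+00  1.000e-03  1.322e+00] F [-0.9 -4.   1.9] gap 0.0281 grip 8.5
(237, 256, 76, 119) 7508.5
```

```bash
python3 -m jog '[[0.2,0,0,0],[0.2,0,-0.05,0],[0.2,0,-0.05,0],[0.2,0,-0.05,0],[0.2,0,-0.05,0],[0.2,0,-0.05,0],[0,0,0,0],[0,0,0,0],[0,0,0,0],[0,0,0,0]]' 2.77| tail -5
python3 tilt.py; python3 side.py pics/j.png
```

```text
position: [0.5688, 0.2892, 0.0278]
eef_rot: [3.141, -0.002, 1.322]
force: [-0.7, -1.5, 3.0]
finger_gap: 0.028
grip_force: 8.6
18.95 [0.5688 0.2892 0.0278] [ 3.141e+00 -2.000e-03  1.322e+00] F [-0.7 -1.5  3. ] gap 0.028 grip 8.6
tcp px [390. 260.]
cap px [381.92 241.52] 45.5 cap u,z rel patch -0.0271 0.0355 tilt deg 53.0
19.1 [0.5688 0.2891 0.0278] [ 3.141e+00 -2.000e-03  1.322e+00] F [-0.7  0.3  1.5] gap 0.0278 grip 8.6
(237, 260, 77, 115) 7274.0
```

```bash
python3 -m jog '[[0.2,0,-0.3,0],[0.3,0,0,0],[0,0,0.2,0],[0,0,0.2,0],[0,0,0.2,0],[0,0,0.2,0],[0,0,0.2,0],[0,0,0.2,0],[0,0,0,0],[0,0,0,0]]' 2.77| tail -5
python3 tilt.py
```

```text
position: [0.5713, 0.2983, 0.0222]
eef_rot: [3.138, -0.01, 1.324]
force: [-0.7, 4.6, 9.6]
finger_gap: 0.028
grip_force: 11.1
19.93 [0.5713 0.2983 0.0222] [ 3.138 -0.01   1.324] F [-0.7  4.6  9.6] gap 0.028 grip 11.1
tcp px [394. 263.]
cap px [387.04545455 244.18181818] 28.0 cap u,z rel patch -0.0246 0.0399 tilt deg 58.0
```

```bash
python3 -m jog '[[0.15,0,-0.1,0],[0.15,0,0,0],[0.15,0,0,0],[0.15,0,0,0],[0.15,0,0,0],[0.15,0,0,0],[0,0,0,0],[0,0,0,0],[0,0,0,0],[0,0,0,0]]' 2.77| tail -5
python3 tilt.py;  python3 side.py pics/k.png
```

```text
position: [0.5721, 0.3012, 0.0195]
eef_rot: [-3.142, 0.0, 1.322]
force: [-0.8, -1.5, 4.5]
finger_gap: 0.0281
grip_force: 10.7
20.82 [0.5721 0.3012 0.0195] [-3.142  0.     1.322] F [-0.8 -1.5  4.5] gap 0.0281 grip 10.7
tcp px [395. 264.]
cap px [389.05555556 245.05555556] 21.0 cap u,z rel patch -0.0231 0.0426 tilt deg 62.0
20.97 [0.5721 0.3013 0.0195] [-3.142  0.     1.322] F [-1.7 -1.2  5.1] gap 0.0276 grip 10.6
(234, 273, 82, 102) 6408.5
```

View pics/k.png

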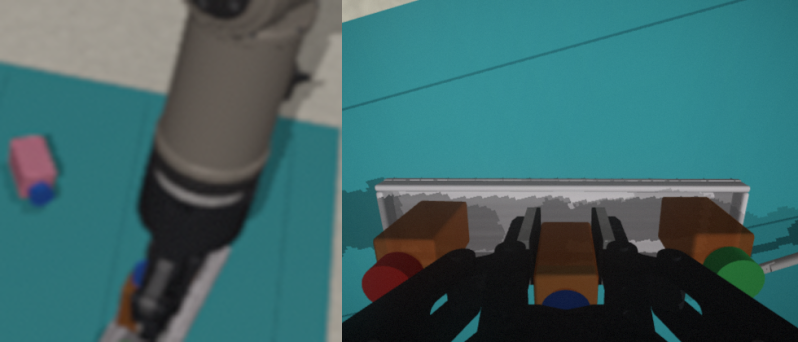

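The wrist view shows the bottle in the lane between the red and green ones, its cap at (565,298) almost in line with their caps. One more push, then I'll release and check its cap against theirs by ray-casting.

```bash
cat > caps.py <<'E'
from h import *
for n in("wrist","top","scene"):
    d=get_image(n);o={}
    for k,lo,hi in(("red",(0,170,60),(5,255,255)),("green",(50,100,40),(80,255,255)),("blue",(105,110,40),(127,255,255))):
        for c in comps(d,lo,hi,None,8):
            M=c.reshape(-1,2).mean(0);P=ray(d,M,.060)
            t=P-[.5694,.2947];s=np.array([.970,-.245]);q=np.array([.245,.970])
            if abs(t@s)<.1 and abs(t@q)<.07: print(n,k,'along',(t@s).round(4),'across',(t@q).round(4),cv2.contourArea(c))
E
python3 -m jog '[[0.15,0,0,0],[0.15,0,0,0],[0.15,0,0,0],[0.15,0,0,0],[0,0,0,0],[0,0,0,0],[0,0,0,0],[0,0,0,0],[0,0,0,0],[0,0,0,0]]' 2.77| tail -5
python3 caps.py
```

```text
position: [0.5737, 0.3071, 0.0195]
eef_rot: [3.142, 0.0, 1.322]
force: [0.3, 0.5, -1.4]
finger_gap: 0.0278
grip_force: 10.1
wrist red along -0.0737 across 0.0071 939.5
wrist green along 0.0743 across 0.0073 1532.0
wrist blue along 0.0013 across -0.0046 906.5
top green along 0.0729 across 0.0043 53.0
scene green along 0.0705 across 0.002 66.0
scene blue along -0.0094 across -0.0122 19.0
```

The lean is now only about 15-20° from vertical. Lower slightly and release.

```bash
python3 -m jog '[[0,0,0.2,0],[0,0,0.2,0],[0,0,0.2,0],[0,0,0,0],[0,0,0,0],[0,0,0,0],[0,0,0,0],[0,0,0,0],[0,0,0,0],[0,0,0,0]]' 2.77| tail -5
python3 caps.py
python3 -m jog '[[0,0,0,0],[0,0,0,0],[0,0,0,0],[0,0,0,0],[0,0,0,0],[0,0,0,0],[0,0,0,0],[0,0,0,0],[0,0,0,0],[0,0,0,0]]' 3.2| tail -5
python3 caps.py
```

```text
position: [0.5737, 0.3072, 0.0136]
eef_rot: [3.142, -0.0, 1.322]
force: [-1.1, 0.4, -1.2]
finger_gap: 0.0278
grip_force: 10.1
wrist red along -0.0789 across 0.0025 510.0
wrist red along -0.0712 across 0.0118 105.5
wrist green along 0.0746 across 0.0081 1352.0
wrist blue along 0.0013 across 0.0008 901.5
top green along 0.073 across 0.0041 51.0
scene green along 0.0705 across 0.002 66.0
scene blue along -0.0036 across -0.011 22.0
position: [0.5736, 0.3072, 0.0135]
eef_rot: [-3.142, 0.0, 1.322]
force: [-0.9, 0.0, -0.3]
finger_gap: 0.032
grip_force: 0.0
wrist red along -0.0795 across 0.0028 426.5
wrist red along -0.0711 across 0.0122 96.5
wrist green along 0.0748 across 0.0085 1185.5
wrist blue along 0.0014 across 0.0035 1758.5
top green along 0.0729 across 0.0041 48.0
scene green along 0.0705 across 0.002 66.0
scene blue along 0.0003 across -0.0088 9.5
```

```bash
python3 -m jog '[[0,0,0,0],[0,0,0,0],[0,0,0,0],[0,0,-1,0],[0,0,-2,0],[0,0,-4,0],[0,0,-4,0],[0,0,-4,0],[-4,0,-1,0],[-4,0,0,0]]' 4.5| tail -5
python3 caps.py
```

```text
position: [0.5553, 0.2352, 0.18]
eef_rot: [3.134, -0.01, 1.329]
force: [1.1, -0.5, -0.7]
finger_gap: 0.0452
grip_force: 0.0
wrist red along -0.0721 across -0.0002 666.5
wrist green along 0.0726 across 0.0022 694.0
wrist blue along 0.0014 across -0.003 616.0
scene red along -0.0725 across -0.0007 49.5
scene green along 0.0703 across 0.0021 68.0
scene blue along -0.0007 across -0.0031 63.0
```

The blue cap lines up with the red and green caps in both views, so the bottle stands. Now over to the knife.

```bash
python3 -m jog '[[0,0,0,0.12],[0,0,0,0.12],[0,0,0,0.12],[0,0,0,0.12],[0,0,0,0.12],[0,0,0,0.12],[0,0,0,0.12],[0,0,0,0.12],[0,0,0,0.12],[0,0,0,0.12]]' 4.5| tail -5 
python3 -m jog '[[0,0,0,0.12],[0,0,0,0.125],[0.15,4,0,0],[0.15,4,0,0],[0.15,4,0,0],[0.15,4,0,0],[0.15,4,0,0],[0.15,4,0,0],[0.15,4,0,0],[0.15,4,0,0]]' | tail -5
python3 -m jog '[[0.15,4,0,0],[0.15,4,0,0],[0.15,4,0,0],[0.1,4,0,0],[0,4,0,0],[0,3.5,0,0],[0,0,0,0],[0,0,0,0],[0,0,0,0],[0,0,0,0]]' | tail -5
cat > knife.py <<'E'
from h import *
st()
for n in("wrist","top"):
    d=get_image(n)
    for k,lo,hi,z in(("handle",(0,150,50),(5,255,255),.038),("blade",(0,0,100),(180,60,255),.0315)):
        for c in comps(d,lo,hi,None,60):
            r=rect(d,c,z)
            if r[0][1]<-.25 and abs(r[0][0]-.56)<.12 and r[1][1]<.03: print(n,k,r,cv2.contourArea(c))
E
python3 knife.py
```

```text
position: [0.5536, 0.2314, 0.1738]
eef_rot: [-3.14, -0.0, 0.118]
force: [-0.1, 0.5, -0.1]
finger_gap: 0.045
grip_force: 0.0
position: [0.5267, -0.0897, 0.1741]
eef_rot: [-3.141, -0.001, -0.121]
force: [0.7, 0.2, 0.6]
finger_gap: 0.045
grip_force: 0.0
position: [0.5047, -0.3203, 0.1737]
eef_rot: [-3.14, -0.001, -0.119]
force: [0.1, -0.2, 0.2]
finger_gap: 0.0453
grip_force: 0.0
27.4 [ 0.5047 -0.3203  0.1737] [-3.14e+00 -1.00e-03 -1.19e-01] F [ 0.1 -0.2  0.2] gap 0.0453 grip 0.0
wrist handle (array([ 0.5211, -0.3242]), [0.1012, 0.0169], 3.033) 2532.0
wrist blade (array([ 0.6083, -0.3349]), [0.0596, 0.011], 3.03) 1243.0
top handle (array([ 0.5212, -0.3216]), [0.1023, 0.0206], -0.131) 218.5
top blade (array([ 0.5187, -0.6455]), [0.1304, 0.026], -0.315) 438.5
top blade (array([ 0.6141, -0.668 ]), [0.0508, 0.0292], 3.104) 210.5
top blade (array([ 0.6097, -0.3345]), [0.0584, 0.0134], -0.084) 98.0
```

```bash
python3 -m jog '[[0,0.25,4,0],[0,0,4,0],[0,0,4,0],[0,0,3,0],[0,0,1.0,0],[0,0,0,0],[0,0,0,0],[0,0,0,0],[0,0,0,0],[0,0,0,0]]' 4.5| tail -5 
python3 -m jog '[[0,0,0,0],[0,0,0,0],[0,0,0,0],[0,0,0,0],[0,0,0,0],[0,0,0,0],[0,0,0,0],[0,0,0,0],[0,0,0,0],[0,0,0,0]]' 0| tail -5
python3 -m jog '[[0,0,-1,0],[0,0,-2,0],[0,0,-4,0],[0,0,-4,0],[0,0,-2,0],[0,0,0,0],[0,0,0,0],[0,0,0,0],[0,0,0,0],[0,0,0,0]]' | tail -5
python3 - <<'E'
from h import *
o=monitor.get_obs();p=o["position"]
for n in("wrist","top","scene"):
    d=get_image(n)
    for k,lo,hi,z in(("handle",(0,150,50),(5,255,255),p[2]+.025),("blade",(0,0,100),(180,60,255),p[2]+.019)):
        for c in comps(d,lo,hi,None,60):
            r=rect(d,c,z)
            if r[0][1]<-.25 and r[0][1]>-.4 and r[1][1]<.035: print(n,k,r,cv2.contourArea(c))
st()
E
```

```text
position: [0.5045, -0.3267, 0.0159]
eef_rot: [3.14, -0.004, -0.123]
force: [-0.5, 0.1, -0.5]
finger_gap: 0.0449
grip_force: 0.0
position: [0.5038, -0.325, 0.0146]
eef_rot: [-3.141, -0.001, -0.123]
force: [-0.7, 1.5, 5.8]
finger_gap: 0.0164
grip_force: 60.3
position: [0.5015, -0.3252, 0.1414]
eef_rot: [-3.14, 0.004, -0.123]
force: [1.1, 1.0, -1.0]
finger_gap: 0.0169
grip_force: 59.4
wrist handle (array([ 0.5198, -0.3279]), [0.1001, 0.0167], 3.039) 11171.0
wrist blade (array([ 0.4386, -0.3688]), [0.0195, 0.0021], -2.509) 87.5
wrist blade (array([ 0.4576, -0.3812]), [0.0154, 0.004], -2.398) 188.0
wrist blade (array([ 0.5082, -0.3399]), [0.0191, 0.0048], -3.118) 292.0
wrist blade (array([ 0.5104, -0.3134]), [0.0212, 0.0047], -0.271) 272.5
wrist blade (array([ 0.5907, -0.3368]), [0.0296, 0.0116], 3.033) 3465.5
top handle (array([ 0.5473, -0.3282]), [0.0438, 0.0167], -0.121) 114.0
top blade (array([ 0.4278, -0.3841]), [0.0816, 0.0234], 3.124) 244.5
top blade (array([ 0.6073, -0.3366]), [0.0587, 0.0135], -0.101) 130.0
scene handle (array([ 0.5377, -0.3238]), [0.0706, 0.0274], 3.135) 127.0
30.15 [ 0.5022 -0.3254  0.1423] [-3.141e+00  2.000e-03 -1.230e-01] F [ 0.3  0.1 -0.1] gap 0.0169 grip 59.4
```

The knife is held straight, with its tip about 136 mm ahead of the TCP. On to the pre-insertion point.

```bash
python3 -m jog '[[0,0,0,0.0935],[0,0,0,0.0935],[-1.42,-3.58,0,0],[-1.42,-3.58,0,0],[-1.42,-3.58,0,0],[-1.42,-3.58,0,0],[-1.42,-3.58,0,0],[-1.42,-3.58,0,0],[-1.42,-3.58,0,0],[-1.42,-3.58,0,0]]' 0| tail -5 
python3 -m jog '[[-1.42,-3.58,0,0],[-1.42,-3.58,0,0],[-1.42,-3.58,0,0],[0,0,4,0],[0,0,2,0],[0,0,0,0],[0,0,0,0],[0,0,0,0],[0,0,0,0],[0,0,0,0]]' | tail -5
cat > tip.py <<'E'
from h import *
st();o=monitor.get_obs();p=o["position"];y=o["eef_rot"][2]
e=np.array([np.cos(y),np.sin(y),0]);n=np.array([np.sin(y),-np.cos(y),0])
T=p+.136*e+[0,0,.0155];c=np.array([.684,.031]);ce=np.array([np.cos(-.305),np.sin(-.305)]);cn=np.array([-ce[1],ce[0]])
t=T[:2]-c;print('tip in clock',(t@ce).round(4),(t@cn).round(4),T[2].round(4))
for nm in("scene","top","wrist"):
    d=get_image(nm);K=d["camera_matrix"];Rc=Rm(d)
    for k,off in(("tip",.136),("bladebase",.076)):
        q=K@Rc.T@(p+off*e+[0,0,.0155]-d["origin"]);print(nm,k,(q[:2]/q[2]).round(1))
    for c in comps(d,(0,0,100),(180,70,255),None,30):
        b=cv2.minAreaRect(c)
        if np.hypot(*(np.array(b[0])-q[:2]/q[2]))<45 and min(b[1])<40: print(nm,'blob',np.int32(cv2.boxPoints(b)).tolist())
E
python3 tip.py
```

```text
position: [0.4815, -0.0166, 0.1434]
eef_rot: [3.141, -0.0, -0.31]
force: [-0.2, 0.9, -0.7]
finger_gap: 0.0168
grip_force: 59.4
position: [0.4758, 0.0967, 0.0851]
eef_rot: [-3.14, -0.003, -0.311]
force: [-0.1, -0.0, -0.5]
finger_gap: 0.0169
grip_force: 59.4
31.82 [0.4758 0.0967 0.0851] [-3.14e+00 -3.00e-03 -3.11e-01] F [-0.1 -0.  -0.5] gap 0.0169 grip 59.4
tip in clock -0.0823 -0.0007 0.1006
scene tip [283.3 226.6]
scene bladebase [298.7 209.7]
scene blob [[281, 224], [297, 202], [302, 206], [286, 228]]
top tip [250.6 194.8]
top bladebase [241.6 220. ]
top blob [[238, 221], [247, 193], [252, 195], [244, 223]]
top blob [[211, 191], [226, 191], [226, 206], [211, 206]]
wrist tip [ 272.7 -117.2]
wrist bladebase [273.1  94.9]
```

The observed tip matches the prediction in both views. Lower to the notch and insert.

```bash
python3 -m jog '[[0,0,2.5,0],[0,0,2.5,0],[0,0,0.46,0],[0,0,0,0],[0,0,0,0],[0.5,0,0,0],[0.5,0,0,0],[0.5,0,0,0],[0.5,0,0,0],[0,0,0,0]]' | tail -5 
python3 tip.py
python3 -m jog '[[0.3,0,0,0],[0.3,0,0,0],[0.3,0,0,0],[0.3,0,0,0],[0.3,0,0,0],[0.3,0,0,0],[0.3,0,0,0],[0,0,0,0],[0,0,0,0],[0,0,0,0]]' | tail -5
python3 tip.py|head -2
```

```text
position: [0.4954, 0.0902, 0.0295]
eef_rot: [-3.141, -0.002, -0.312]
force: [0.3, -0.2, -0.4]
finger_gap: 0.0169
grip_force: 59.4
32.8 [0.4954 0.0902 0.0295] [-3.141e+00 -2.000e-03 -3.120e-01] F [ 0.3 -0.2 -0.4] gap 0.0169 grip 59.4
tip in clock -0.0617 -0.0011 0.045
scene tip [277.9 248.9]
scene bladebase [293.  231.9]
scene blob [[308, 247], [325, 247], [325, 270], [308, 270]]
scene blob [[277, 242], [291, 228], [295, 232], [281, 246]]
top tip [254.  189.8]
top bladebase [245.5 213.9]
top blob [[242, 213], [250, 191], [255, 193], [247, 215]]
top blob [[211, 191], [226, 191], [226, 206], [211, 206]]
wrist tip [ 273.2 -123. ]
wrist bladebase [273.4  91.1]
wrist blob [[254, 100], [256, 0], [294, 0], [292, 100]]
position: [0.5131, 0.0845, 0.0288]
eef_rot: [3.141, 0.0, -0.31]
force: [-0.6, -0.1, -1.0]
finger_gap: 0.0169
grip_force: 59.4
33.78 [0.5131 0.0845 0.0288] [ 3.141  0.    -0.31 ] F [-0.6 -0.1 -1. ] gap 0.0169 grip 59.4
tip in clock -0.0431 -0.001 0.0443
```

The blade is in the notch with no contact force. Now prise, with the tip following a circle of about 102 mm around the hinge.

```bash
python3 -m jog '[[0,0,-0.3,0],[0,0,-0.3,0],[0.02,0,-0.61,0],[0.05,0,-0.61,0],[0.09,0,-0.6,0],[0.13,0,-0.6,0],[0.16,0,-0.59,0],[0.2,0,-0.58,0],[0.23,0,-0.57,0],[0.27,0,-0.55,0]]' | tail -5
python3 tip.py|head -2
cat > cover.py <<'E'
from h import *
# cover: project rim points for each angle, compare edge point with scene brightness is skipped; report bright grey blob in top view
for n in("top","scene"):
    d=get_image(n)
    K=d["camera_matrix"];Rc=Rm(d);c=np.array([.684,.031,0]);e=np.array([np.cos(-.305),np.sin(-.305),0]);H=c+.059*e+[0,0,.052]
    out={}
    for th in(0,.3,.5,.7,1,1.3,1.57,1.8,2.0):
        P=H+.117*(-np.cos(th)*e+np.sin(th)*np.array([0,0,1]));q=K@Rc.T@(P-d["origin"]);out[th]=(q[:2]/q[2]).round().astype(int).tolist()
    print(n,out)
    for k in comps(d,(0,0,60),(180,60,255),(225,110,330,205) if n=="top" else (200,200,330,310),150):
        b=cv2.minAreaRect(k);print(n,'blob',np.int32(cv2.boxPoints(b)).tolist(),cv2.contourArea(k))
E
python3 cover.py
```

```text
position: [0.524, 0.081, 0.0825]
eef_rot: [3.141, 0.001, -0.31]
force: [-2.6, 0.4, -1.9]
finger_gap: 0.017
grip_force: 59.2
34.77 [0.524  0.081  0.0825] [ 3.141e+00  1.000e-03 -3.100e-01] F [-2.6  0.4 -1.9] gap 0.017 grip 59.2
tip in clock -0.0317 -0.001 0.098
top {0: [254, 188], 0.3: [255, 183], 0.5: [256, 178], 0.7: [258, 171], 1: [262, 158], 1.3: [266, 142], 1.57: [271, 128], 1.8: [275, 117], 2.0: [278, 109]}
top blob [[296, 191], [300, 174], [313, 177], [309, 195]] 153.0
top blob [[225, 204], [225, 110], [329, 110], [329, 204]] 5181.5
scene {0: [277, 248], 0.3: [276, 240], 0.5: [273, 236], 0.7: [269, 234], 1: [261, 235], 1.3: [251, 241], 1.57: [241, 250], 1.8: [232, 260], 2.0: [225, 271]}
scene blob [[196, 305], [200, 293], [256, 308], [252, 321]] 377.5
scene blob [[293, 290], [319, 290], [319, 309], [293, 309]] 431.5
scene blob [[308, 247], [325, 247], [325, 269], [308, 269]] 291.0
scene blob [[221, 246], [289, 218], [310, 268], [242, 296]] 2475.0
```

Force of about 3 N shows the tip is carrying the cover. Continue along the arc.

```bash
python3 -m jog '[[0.3,0,-0.53,0],[0.33,0,-0.51,0],[0.36,0,-0.5,0],[0.39,0,-0.47,0],[0.42,0,-0.45,0],[0.44,0,-0.42,0],[0.47,0,-0.4,0],[0.49,0,-0.37,0],[0.51,0,-0.34,0],[0.53,0,-0.3,0]]' | tail -5
python3 tip.py|head -2
python3 -m jog '[[0.55,0,-0.27,0],[0.56,0,-0.24,0],[0.58,0,-0.2,0],[0.59,0,-0.17,0],[0.6,0,-0.13,0],[0.6,0,-0.1,0],[0.61,0,-0.06,0],[0.61,0,-0.02,0],[0.61,0,0,0],[0.61,0,0.05,0]]' | tail -5
python3 tip.py|head -2; python3 cover.py
```

```text
position: [0.5654, 0.0678, 0.1255]
eef_rot: [-3.141, -0.001, -0.31]
force: [-1.8, -0.3, -0.6]
finger_gap: 0.0167
grip_force: 59.4
35.85 [0.5654 0.0678 0.1255] [-3.141e+00 -1.000e-03 -3.100e-01] F [-1.8 -0.3 -0.6] gap 0.0167 grip 59.4
tip in clock 0.0118 -0.0012 0.141
position: [0.6219, 0.0497, 0.1364]
eef_rot: [-3.141, -0.001, -0.31]
force: [-0.9, 0.8, -0.3]
finger_gap: 0.0167
grip_force: 59.5
36.83 [0.6219 0.0497 0.1364] [-3.141e+00 -1.000e-03 -3.100e-01] F [-0.9  0.8 -0.3] gap 0.0167 grip 59.5
tip in clock 0.0711 -0.0015 0.1519
top {0: [254, 188], 0.3: [255, 183], 0.5: [256, 178], 0.7: [258, 171], 1: [262, 158], 1.3: [266, 142], 1.57: [271, 128], 1.8: [275, 117], 2.0: [278, 109]}
top blob [[295, 192], [300, 174], [313, 178], [308, 196]] 227.0
top blob [[225, 110], [329, 110], [329, 204], [225, 204]] 6786.0
scene {0: [277, 248], 0.3: [276, 240], 0.5: [273, 236], 0.7: [269, 234], 1: [261, 235], 1.3: [251, 241], 1.57: [241, 250], 1.8: [232, 260], 2.0: [225, 271]}
scene blob [[196, 306], [200, 293], [256, 308], [252, 320]] 373.5
scene blob [[293, 290], [319, 290], [319, 309], [293, 309]] 432.5
scene blob [[308, 247], [325, 247], [325, 270], [308, 270]] 293.0
scene blob [[209, 251], [243, 222], [286, 271], [252, 301]] 1628.0
```

The tip is past upright, at about 1.69 rad. Push on to about 1.9, then retreat back and up.

```bash
python3 -m jog '[[0.5,0,0.05,0],[0.5,0,0.08,0],[0.5,0,0.1,0],[0.5,0,0.1,0],[0.5,0,0.1,0],[0,0,0,0],[0,0,0,0],[0,0,0,0],[0,0,0,0],[0,0,0,0]]' | tail -5
python3 tip.py|head -2
python3 -m jog '[[-0.5,0,0,0],[-1,0,0,0],[-2,0,0,0],[-4,0,0,0],[-4,0,0,0],[-4,0,0,0],[0,0,0,0],[0,0,0,0],[0,0,0,0],[0,0,0,0]]' | tail -5
python3 cover.py | grep -v "top blob"
python3 - <<'E'
from h import *
# pixel edge of cover vs plane of symmetry in the scene image: farthest grey cover point
d=get_image("scene");K=d["camera_matrix"];Rc=Rm(d);c=np.array([.684,.031,0]);e=np.array([np.cos(-.305),np.sin(-.305),0]);f=np.array([-e[1],e[0],0]);H=c+.059*e+[0,0,.052]
cs=comps(d,(0,0,60),(180,60,255),(180,200,330,330),300);
m=np.zeros((420,560),np.uint8)
for th in np.arange(0,2.15,.1):
    x=-np.cos(th)*e+np.sin(th)*np.array([0,0,1.]);C=H+.059*x
    P=[C+.058*(np.cos(a)*x+np.sin(a)*f) for a in np.linspace(0,6.28,40)]
    q=np.array([(lambda v:v[:2]/v[2])(K@Rc.T@(p-d["origin"])) for p in P])
    print(round(th,1),cv2.boundingRect(q.astype(np.float32)),end=' ')
print([ (cv2.boundingRect(k),cv2.contourArea(k)) for k in cs])
E
```

```text
position: [0.6451, 0.0422, 0.1324]
eef_rot: [-3.142, -0.001, -0.31]
force: [0.5, -0.1, -0.5]
finger_gap: 0.0169
grip_force: 59.4
37.92 [0.6451 0.0422 0.1324] [-3.142e+00 -1.000e-03 -3.100e-01] F [ 0.5 -0.1 -0.5] gap 0.0169 grip 59.4
tip in clock 0.0955 -0.0018 0.1479
position: [0.4989, 0.0891, 0.1327]
eef_rot: [-3.141, -0.003, -0.311]
force: [-0.3, 0.0, -0.9]
finger_gap: 0.0168
grip_force: 59.4
top {0: [254, 188], 0.3: [255, 183], 0.5: [256, 178], 0.7: [258, 171], 1: [262, 158], 1.3: [266, 142], 1.57: [271, 128], 1.8: [275, 117], 2.0: [278, 109]}
scene {0: [277, 248], 0.3: [276, 240], 0.5: [273, 236], 0.7: [269, 234], 1: [261, 235], 1.3: [251, 241], 1.57: [241, 250], 1.8: [232, 260], 2.0: [225, 271]}
scene blob [[196, 305], [200, 293], [256, 308], [252, 321]] 372.5
scene blob [[293, 290], [319, 290], [319, 309], [293, 309]] 431.5
scene blob [[211, 260], [281, 255], [283, 291], [214, 296]] 836.0
scene blob [[308, 247], [325, 247], [325, 269], [308, 269]] 292.0
0.0 (234, 244, 56, 46) 0.1 (234, 241, 56, 48) 0.2 (234, 239, 55, 50) 0.3 (233, 236, 56, 53) 0.4 (233, 234, 55, 55) 0.5 (233, 233, 54, 56) 0.6 (232, 231, 53, 58) 0.7 (231, 231, 53, 58) 0.8 (231, 230, 51, 59) 0.9 (230, 231, 51, 58) 1.0 (229, 231, 50, 58) 1.1 (228, 233, 49, 56) 1.2 (226, 234, 49, 55) 1.3 (225, 237, 48, 52) 1.4 (223, 239, 48, 51) 1.5 (221, 243, 48, 47) 1.6 (219, 246, 48, 45) 1.7 (217, 250, 48, 41) 1.8 (214, 254, 50, 38) 1.9 (212, 258, 51, 35) 2.0 (209, 262, 52, 33) 2.1 (207, 266, 53, 31) [((293, 290, 27, 24), 488.5), ((180, 289, 150, 41), 2182.5), ((212, 257, 71, 37), 832.5)]
```

The cover outline fits about 1.9 rad. Carry the knife back to its rest.

```bash
python3 -m jog '[[1.19,3.57,0,0],[1.19,3.57,0,0],[1.19,3.57,0,0],[1.19,3.57,0,0],[1.19,3.57,0,0],[1.19,3.57,0,0],[1.19,3.57,0,0],[1.19,3.57,0,0],[1.19,3.57,0,0],[1.19,3.57,0,0]]' | tail -5
python3 -m jog '[[1.19,3.57,0,0],[0,0,0,-0.094],[0,0,0,-0.094],[0,0,0,0],[0,0,0,0],[0,0,0,0],[0,0,0,0],[0,0,0,0],[0,0,0,0],[0,0,0,0]]' | tail -5
python3 - <<'E'
from h import *
o=monitor.get_obs();p=o["position"]
y=-.123;dd=np.array([.5038,-.325])-p[:2];print('shift tool',dd@[np.cos(y),np.sin(y)],dd@[np.sin(y),-np.cos(y)])
for n in("wrist","top"):
    d=get_image(n)
    for k,lo,hi,z in(("handle",(0,150,50),(5,255,255),p[2]+.025),("blade",(0,0,100),(180,60,255),p[2]+.019)):
        for c in comps(d,lo,hi,None,60):
            r=rect(d,c,z)
            if -.25>r[0][1]>-.4 and r[1][1]<.035 and r[1][0]>.05: print(n,k,r,'rel',r[0]-p[:2])
st()
E
```

```text
position: [0.5018, -0.2894, 0.1319]
eef_rot: [3.141, -0.001, -0.311]
force: [1.4, 0.6, -0.3]
finger_gap: 0.0171
grip_force: 59.4
position: [0.5021, -0.3241, 0.1321]
eef_rot: [3.141, -0.0, -0.122]
force: [0.2, 0.5, -0.9]
finger_gap: 0.0169
grip_force: 59.4
shift tool 0.0017756945171386507 0.0007003318664798123
wrist handle (array([ 0.5204, -0.3268]), [0.1, 0.0167], 3.04) rel [ 0.01827636 -0.0027129 ]
top blade (array([ 0.4339, -0.3845]), [0.0697, 0.0172], 3.125) rel [-0.06822364 -0.0604129 ]
top blade (array([ 0.6069, -0.3354]), [0.0592, 0.0134], -0.101) rel [ 0.10477636 -0.0113129 ]
40.82 [ 0.5021 -0.3242  0.1321] [ 3.141 -0.    -0.122] F [ 0.1 -0.2 -1.6] gap 0.0167 grip 59.4
```

```bash
python3 -m jog '[[0.17,0.07,3,0],[0,0,3,0],[0,0,2.5,0],[0,0,1,0],[0,0,1,0],[0,0,0.5,0],[0,0,0.4,0],[0,0,0.2,0],[0,0,0.1,0],[0,0,0,0]]' | tail -5
python3 -m jog '[[0,0,0,0],[0,0,0,0],[0,0,0,0],[0,0,0,0],[0,0,0,0],[0,0,0,0],[0,0,0,0],[0,0,0,0],[0,0,0,0],[0,0,0,0]]' 3| tail -5
python3 -m jog '[[0,0,0,0],[0,0,0,0],[0,0,0,0],[0,0,0,0],[0,0,-2,0],[0,0,-4,0],[0,0,-4,0],[0,0,-4,0],[0,0,-2,0],[0,0,0,0]]' 4.5| tail -5
python3 knife.py; python3 caps.py
```

```text
position: [0.5047, -0.3251, 0.0159]
eef_rot: [3.141, -0.002, -0.122]
force: [1.5, 1.2, -0.8]
finger_gap: 0.0171
grip_force: 59.5
position: [0.5036, -0.3252, 0.015]
eef_rot: [-3.142, 0.0, -0.122]
force: [-0.3, -0.8, -0.4]
finger_gap: 0.03
grip_force: 0.0
position: [0.5074, -0.3271, 0.1821]
eef_rot: [3.136, -0.012, -0.122]
force: [0.8, -0.1, 0.8]
finger_gap: 0.045
grip_force: 0.0
43.32 [ 0.5074 -0.3271  0.1821] [ 3.136 -0.012 -0.122] F [ 0.8 -0.1  0.8] gap 0.045 grip 0.0
wrist handle (array([ 0.5215, -0.3273]), [0.1022, 0.0168], 3.024) 2384.5
wrist blade (array([ 0.6085, -0.3383]), [0.0595, 0.0115], 3.022) 1131.0
top handle (array([ 0.5211, -0.3243]), [0.1007, 0.021], -0.124) 256.5
top blade (array([ 0.6109, -0.3377]), [0.0564, 0.0123], -0.09) 94.0
top red along -0.0716 across 0.0002 52.5
top green along 0.0735 across 0.0037 50.5
top blue along 0.0021 across -0.0011 48.5
scene red along -0.0725 across -0.0006 48.5
scene green along 0.0703 across 0.0021 68.0
scene blue along -0.0007 across -0.0032 64.0
```

Knife sits within 3 mm of its original place in the grooves. All three bottles stand and the cover is open, so I'm handing in.

```bash
python3 -c "
from bench import bot
print(bot.job_done())"
```

```text
the job is handed in; nothing more can be done
None
```

I handed the job in at about 43 s, with no verdict shown: the blue bottle stands in the middle of its tray, the cover is open to about 1.9 rad, and the knife is back in its rest within 3 mm of where it lay.

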